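Shim the rocking balance

ROBOT

A 6-joint arm with a two-finger parallel gripper is mounted at the origin on a cart in front of the work surface, level with it; the furniture and walls round the work are solid. World frame = base frame: x ahead of the robot, y to its left, z up, the work surface at z = 0. Lengths are in m, angles in rad, forces in N, time in s.
With the tool pointing down it reaches from about 0.225 to 0.875 m from the base axis. Payload 3.4 kg.
Tool frame: the origin (TCP) lies at the very end of the fingers, on their centre line; the grasp point (between the pads) lies 19 mm behind it; z points along the fingers, y is the line along which they close (so a half turn about z gives the same grasp; the last joint's range is limited). The gripper opens to 85 mm and grips with 20 to 120 N. Pads are 22 mm wide; open, the fingers measure 114 mm over their backs; the gripper's body (76 mm by 85 mm) begins 54 mm behind the grasp point. The pads swing forward as they close: fully open they stand 13 mm farther back than shut.
Start: joints at [-1.253, 0.276, 1.505, -0, 1.361, -0.121], TCP at [0.244, -0.521, 0.231] pointing down, gripper open.
Joint ranges: [-2.89, 2.89], [-0.75, 2.08], [0.22, 2.7], [-1.18, 4.32], [0.11, 2.71], [-2.7, 2.7]. Speed limits (rad/s): [2.57, 2.57, 3.14, 3.14, 3.14, 3.14].

INTERFACE

Orientations are given as a unit quaternion [w, x, y, z].
In Python, from rig import readout, vision, manip gives the robot as it stands.
- The arm moves only by the shell command python3 -m handwheel 'ROWS' [FORCE]. ROWS is JSON, a list of rows, each a list of 3 entries, a list of its own where there are three numbers: the shift along the tool's x, y, z in mm, then the turn, a rotation vector about the tool's x, y, z in units of 6 degrees (1.0 is 6 degrees), then the closure, from -1 (fully open) to 1 (shut), so that 0 is half open. A call has 1 to 20 rows; each row shifts and turns the commanded pose from where the row before left it, along the tool's axes as they then stand; what a row does not reach is not made up. A row lasts 1/8 s, in which the tool goes at most 62.5 mm and 10.7 degrees, less where a joint would pass 70% of its speed; a pose out of reach is approached as far as the arm can. A call is refused whole if a number of a shift passes 62.5 or a number of a turn 1, either way. A call with a gripper value outside its range is refused whole. The fingers move at their own pace and stop on an object; FORCE is the grip in N (left out, the last holds). Time passes only in rows, so rows that do not move let the fingers close. It gives the time, the measured TCP pose, the force, the opening and the grip force at its end, in the units of the state.
- readout.get_state(): the state, without advancing time (a new reading comes with each control period).
- vision.get_image(name): name is "side" or "top" or "wrist"; returns the picture (420x560x3 uint8, blue, green, red); there is no depth.
- vision.camera_params(name): a dict with "intrinsics" (3x3 intrinsics, pixels), "rvec" (rotation vector, rad) and "tvec" (3), from world to camera coordinates, as OpenCV has them; the wrist camera has in their place "hand_eye" (4x4, takes a point from camera to tool coordinates, whose origin is the TCP and whose axes are the flange's). Camera axes: x right, y down, z forward; pixel columns grow to the right and rows downward; lengths in m; the calibration is good to about 2 mm. A picture is of the moment at which its call begins: read the wrist's pose just before it. camera_params takes no time and is no camera call.
- manip.sign_off(): hands the job in; it is judged then, once.
The state is a dict: "clock": time; "qpos": joint angles; "qd": joint speeds; "effort": joint torques, N m; "position": TCP position; "ee_rot": TCP orientation; "contact_force": force on the tool from outside, world axes, zero at the start; "moment": the same for the moment, N m; "width": finger opening in m; "gripper_force": force on a finger pad.
Only numpy, scipy, OpenCV 4.12 (cv2) and the standard library are available. Lean on these libraries where they do the work, as an engineer would, in place of code of your own. Each camera call takes 0.05 s, during which the arm holds its last target. There are 200 camera calls.

TASK

The laboratory balance leans and rocks because the foot at its front right corner (right as you face its display) has lost its rubber boot. With the fingertips only, push the wedge shim, thin end first, under that foot until the balance stands level and no longer rocks, then press down on the balance's rear left corner for a second, firmly enough to feel that it does not give. Do not grip or lift anything, keep off the weighing pan, do not shove the balance from its place, and leave the vial, the jar and the tweezers where they are.

Things in the scene. Friction and masses are not known exactly. Their poses are not given: they have to be found in the camera images.
- balance: White electronic balance, about 1.8 kg, loose. Casing 220 mm deep (its x) by 190 mm wide (y), underside 22 mm and flat deck 56 mm above its origin, front panel sloping to 33 mm. Origin: at the bench under the casing's centre when level; x to its rear, y to its left, z up. Domed feet at x = +-85, y = +-72 mm; three of black rubber end at z = 0, the bare steel one at front right ends 8 mm higher.
- short_foot (a point): Lowest point of the steel foot (dome radius 12 mm) at the front right corner, 23 mm inside the casing's right side, 25 mm inside its front. At the start the balance leans 0.07 rad onto it (about 2 N) and its rear left foot stands 8 mm off the bench. A push under 3 N slides the shim in and lifts it; once level, the resistance jumps to 4 to 10 N and more pushing only shoves the balance along.
- test_corner (a point): Point on the casing's flat top at the rear left corner, right above the rear left foot (x = 88, y = 74, z = 56 mm in the balance's frame): the place to press down, with about 5 to 10 N.
- pan: Round steel weighing pan on the balance, 112 mm across, 4 mm thick, fixed to it; origin at the centre of its underside, 62 mm above and 25 mm to the rear of the balance's origin. Keep off it.
- shim: Grey ribbed plastic wedge, loose, 60 g, 110 mm long (its x), 44 mm wide (y), 1.5 mm thick at the thin end (+x), rising evenly to 18 mm at the flat upright thick end (-x). Origin: centre of its underside. Lies right of the balance, thin end roughly towards it. The balance is level with the foot's lowest point about 43 mm behind the thin end (shim x = +12 mm); 7 mm of travel give 1 mm of height.
- shim_heel (a point): Middle of the upright face at the thick end of the shim, 9 mm above its underside.
- vial: Amber screw-cap vial, 26 mm across, 49 mm high, standing; bystander. Origin at the centre of its underside.
- jar: Specimen jar with white lid, 72 mm across, 96 mm high, standing; bystander. Origin at the centre of its underside.
- tweezers: Steel tweezers, 120 mm long (along x), 14 x 9 mm, lying; bystander. Origin at the centre of the underside.

How it is judged:
By the outcome, as a careful person would: the job done as asked, in the order asked, and still so for the second after the job is handed in, with the robot touching nothing.
It also fails if it takes over 67 s, if anything falls off the work surface, if the arm or the gripper's body presses on something with over 40 N, if the wrist force passes 120 N, or if a joint passes its speed limit or range.

## Working session

There is one attempt and no reset: what is moved stays moved. The work goes in short steps, Python scripts to look and compute and a shell command to move; the robot and the scene stay as the last step left them, time stands still between calls to the robot, and variables do not carry over. Pictures are saved under pics/ and viewed, at most 13 in all, crops included, and the job is handed in when it is done.

```bash
mkdir -p pics; cat > h.py <<'E'
import numpy as np,cv2
from rig import readout,vision,manip
from scipy.spatial.transform import Rotation as R
def cam(n,st=None):
    p=vision.camera_params(n);K=np.array(p["intrinsics"])
    if "rvec" in p:
        Rm=cv2.Rodrigues(np.array(p["rvec"],float))[0];t=np.array(p["tvec"]).ravel()
        return K,Rm.T,-Rm.T@t
    st=st or readout.get_state();H=np.array(p["hand_eye"]);w,x,y,z=st["ee_rot"]
    Rt=R.from_quat([x,y,z,w]).as_matrix()
    return K,Rt@H[:3,:3],Rt@H[:3,3]+np.array(st["position"])
def cast(c,uv,z):
    K,Rw,o=c;uv=np.atleast_2d(np.array(uv,float))
    d=(Rw@np.linalg.inv(K)@np.c_[uv,np.ones(len(uv))].T).T
    return o+d*((z-o[2])/d[:,2])[:,None]
def proj(c,P):
    K,Rw,o=c;q=(K@Rw.T@(np.atleast_2d(P)-o).T).T
    return q[:,:2]/q[:,2:]
E
python3 - <<'E'
from h import *
s=readout.get_state();print(s)
a=vision.get_image("top");b=vision.get_image("side")
cv2.imwrite("pics/top0.png",a);cv2.imwrite("pics/side0.png",b)
for n in("top","side"):print(cam(n))
E
```

```text
{'clock': 0.0, 'qpos': array([-1.25299847e+00,  2.76580454e-01,  1.50618046e+00, -8.43437233e-06,
        1.36066666e+00, -1.20992385e-01]), 'qd': array([ 0.00191287,  0.00024585,  0.00016443, -0.00057587, -0.00162526,
        0.00117262]), 'effort': array([ 1.13582690e-03, -4.16769218e+01, -2.45805663e+01, -1.67136882e-04,
        1.09282520e-02,  1.04306153e-05]), 'position': array([ 0.24411126, -0.52001077,  0.23042913]), 'ee_rot': array([-9.12619844e-04,  9.76028670e-01,  2.17640053e-01, -9.42389385e-05]), 'contact_force': array([ 0.00448023,  0.20095521, -0.10911595]), 'moment': array([-0.00704975, -0.01445634,  0.0100816 ]), 'gripper_force': 0.0, 'width': 0.08529428544794783}
(array([[417.08822071,   0.        , 282.69423419],
       [  0.        , 417.08822071, 206.88081696],
       [  0.        ,   0.        ,   1.        ]]), array([[-0.00242032, -0.99324193,  0.11603715],
       [-0.99998797,  0.00289889,  0.00395567],
       [-0.00426532, -0.11602618, -0.993237  ]]), array([0.41053513, 0.03440644, 1.01759497]))
(array([[487.90456661,   0.        , 279.76382384],
       [  0.        , 487.90456661, 208.07796563],
       [  0.        ,   0.        ,   1.        ]]), array([[ 0.99900405, -0.01936009,  0.04020072],
       [-0.04369381, -0.60704794,  0.79346307],
       [ 0.00904225, -0.79442934, -0.60728927]]), array([ 0.49077994, -0.68991147,  0.63414977]))
```

View pics/top0.png

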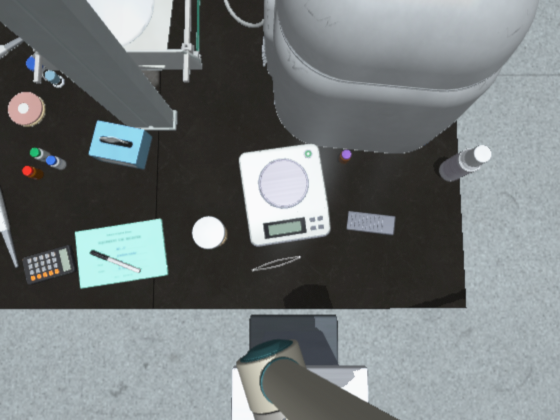

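View pics/side0.png

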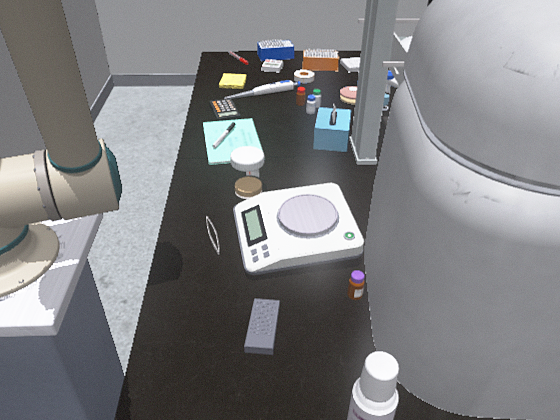

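```bash
python3 - <<'E'
from h import *
a=cv2.imread("pics/top0.png");b=cv2.imread("pics/side0.png")
T=cam("top");S=cam("side")
def rect(img,roi,cond):
    x0,y0,x1,y1=roi;m=np.zeros(img.shape[:2],np.uint8);m[y0:y1,x0:x1]=cond(img[y0:y1,x0:x1].astype(int))*255
    m=cv2.morphologyEx(m,cv2.MORPH_OPEN,np.ones((3,3)));m=cv2.morphologyEx(m,cv2.MORPH_CLOSE,np.ones((7,7)))
    c=max(cv2.findContours(m,0,2)[0],key=cv2.contourArea)
    return c[:,0,:],cv2.minAreaRect(c)
print(np.round(a[222,365:372],0).tolist(),a[200,300],a[180,285])
c,r=rect(a,(338,200,410,245),lambda i:i.max(2)>80);print("shim top",r)
bp=cv2.boxPoints(r);print(bp.round(1).tolist());print(cast(T,bp,0.009).round(4).tolist())
c,r=rect(b,(235,285,295,365),lambda i:i.max(2)>60)
ap=cv2.approxPolyDP(c,4,True)[:,0];print("shim side",ap.tolist());
print(cast(S,ap,0.0).round(4).tolist());print(cast(S,ap,0.018).round(4).tolist())
c,r=rect(a,(230,135,338,255),lambda i:i.min(2)>120)
bp=cv2.boxPoints(r);print("bal",r,bp.round(1).tolist());print(cast(T,bp,0.05).round(4).tolist())
ap=cv2.approxPolyDP(cv2.convexHull(c),4,True)[:,0];print(ap.tolist());print(cast(T,ap,0.05).round(4).tolist())
# pan
c,r=rect(a,(250,150,318,215),lambda i:(i.max(2)-i.min(2)>8)&(i[...,0]<235));print("pan",r,cast(T,r[0],0.066))
for n,uv,z in(("vialcap",(347,155),.049),("jar",(209,232),.096),("tank lowest",(300,145),0)):print(n,cast(T,uv,z).round(3))
print("twz",cast(T,[(252,270),(300,258)],0.005).round(3).tolist())
print("jar side, vial side",cast(S,[(248,187)],.0).round(3),cast(S,[(357,275)],.049).round(3),cast(S,[(248,157)],.096).round(3))
print("tank side edges",cast(S,[(375,400),(372,330),(368,250)],0).round(3).tolist(),"post",cast(S,[(365,162)],0),cast(T,[(165,128)],0))
cv2.imwrite("pics/c0.png",np.hstack([cv2.resize(b[285:365,230:300],None,fx=5,fy=5),cv2.resize(a[190:240,330:410],(400,400))]))
E
```

```text
[[166, 153, 147], [156, 144, 137], [163, 150, 143], [167, 154, 148], [166, 153, 147], [152, 140, 134], [159, 146, 140]] [201 186 182] [238 227 227]
shim top ((370.55694580078125, 222.50656127929688), (47.377967834472656, 18.91297721862793), 6.581944942474365)
[[345.8999938964844, 229.1999969482422], [348.1000061035156, 210.39999389648438], [395.20001220703125, 215.8000030517578], [393.0, 234.60000610351562]]
[[0.4736, -0.1144, 0.009], [0.5193, -0.1206, 0.009], [0.5057, -0.2344, 0.009], [0.4602, -0.2276, 0.009]]
shim side [[294, 285], [274, 285], [272, 299], [254, 298], [245, 352], [272, 354], [279, 307], [275, 290], [283, 287], [285, 294], [294, 295]]
[[0.5482, -0.0868, 0.0], [0.5127, -0.0855, 0.0], [0.5082, -0.1182, 0.0], [0.4772, -0.1149, 0.0], [0.4632, -0.225, 0.0], [0.5047, -0.2302, 0.0], [0.5194, -0.1366, 0.0], [0.5141, -0.0975, 0.0], [0.5284, -0.0909, 0.0], [0.5311, -0.1075, 0.0], [0.5466, -0.1104, 0.0]]
[[0.5466, -0.1039, 0.018], [0.5121, -0.1027, 0.018], [0.5077, -0.1345, 0.018], [0.4776, -0.1312, 0.018], [0.4639, -0.2382, 0.018], [0.5043, -0.2432, 0.018], [0.5186, -0.1523, 0
[... 382 characters left out ...]
 0.05], [0.6802, -0.0466, 0.05], [0.4583, -0.0756, 0.05], [0.4314, 0.1116, 0.05]]
[[317, 145], [329, 231], [252, 243], [239, 157]]
[[0.6714, -0.0436, 0.05], [0.467, -0.069, 0.05], [0.4397, 0.1095, 0.05], [0.6429, 0.1415, 0.05]]
pan ((283.0, 183.0), (50.0, 50.0), 90.0) [[0.57730539 0.03735461 0.066     ]]
vialcap [[ 0.647 -0.115  0.049]]
jar [[0.463 0.201 0.096]]
tank lowest [[ 0.685 -0.005  0.   ]]
twz [[0.376, 0.113, 0.005], [0.405, -0.003, 0.005]]
jar side, vial side [[0.464 0.22  0.   ]] [[ 0.651 -0.114  0.049]] [[0.467 0.192 0.096]]
tank side edges [[0.648, -0.313, 0.0], [0.668, -0.19, 0.0], [0.697, 0.0, 0.0]] post [[0.74955462 0.31763785 0.        ]] [[0.73001411 0.33397606 0.        ]]
```

View pics/c0.png

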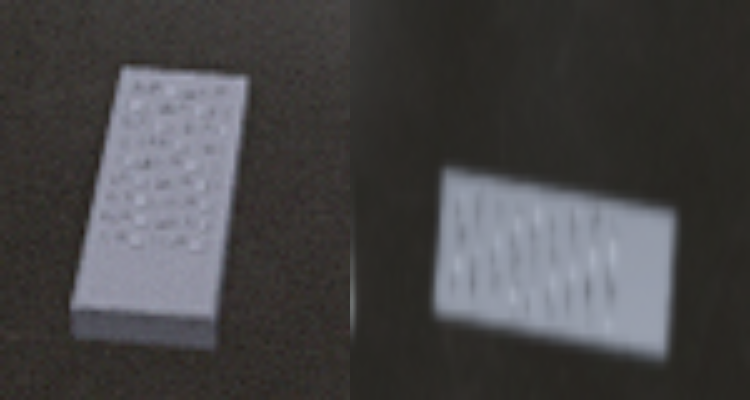

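The top view shows the balance at about (285,195) with its display towards the robot and a yaw of about 8°. The shim is at (371,222), thin end left, towards the balance. The vial is at (347,155), the jar at (209,232) and the tweezers at (276,264). The crop confirms that the thick end is the far one at -y. I'll go above it and look with the wrist camera.

```bash
python3 -m handwheel '[[[43,-25,-2],[0,0,0],0],[[43,-25,-2],[0,0,0],0],[[43,-25,-2],[0,0,0],0],[[43,-25,-2],[0,0,0],0],[[43,-25,-2],[0,0,0],0],[[43,-25,-2],[0,0,0],0],[[43,-25,-2],[0,0,0],0],[[43,-25,-2],[0,0,0],0],[[43,-25,-2],[0,0,0],0],[[0,0,0],[0,0,0.84],0],[[0,0,0],[0,0,0.84],0],[[0,0,0],[0,0,0.84],0],[[0,0,0],[0,0,0.84],0],[[0,0,0],[0,0,0.84],0],[[0,0,0],[0,0,0],0]]'
python3 - <<'E'
from h import *
s=readout.get_state();print(s["position"],s["ee_rot"],s["width"],s["qpos"])
w=vision.get_image("wrist");cv2.imwrite("pics/w1.png",w)
np.save("w1.npy",np.r_[s["position"],s["ee_rot"]])
c=cam("wrist",s);print(c)
print(proj(c,[[.481,-.047,0],[.498,-.118,0],[.484,-.228,0],s["position"]]).round(0))
E
```

```text
clock: 1.98
position: [0.4988, -0.1523, 0.2489]
ee_rot: [-0.0, 1.0, 0.0, -0.0]
contact_force: [0.4, 0.2, -0.2]
width: 0.0427
gripper_force: 0.0
[ 0.49877284 -0.15232197  0.24888482] [-1.52623928e-04  9.99999893e-01  3.56931143e-05 -4.34387134e-04] 0.042711152421307366 [-4.29808076e-01  1.85762450e-01  1.58360206e+00 -8.62426180e-05
  1.37314509e+00  1.14093384e+00]
(array([[306.97477961,   0.        , 282.52705623],
       [  0.        , 306.97477961, 209.37178475],
       [  0.        ,   0.        ,   1.        ]]), array([[-3.62227327e-04, -9.64675038e-01, -2.63442479e-01],
       [-9.99998917e-01, -2.62984793e-05,  1.47127533e-03],
       [-1.42623073e-03,  2.63442727e-01, -9.64673984e-01]]), array([ 0.5659585 , -0.15236356,  0.39098241]))
[[202. 193.]
 [256. 180.]
 [341. 191.]
 [283. 264.]]
```

View pics/w1.png

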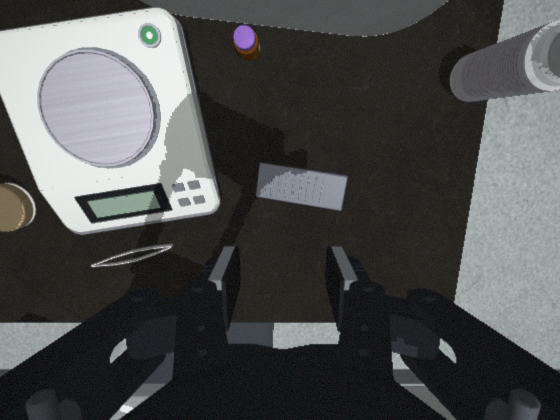

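The wrist view is clear. The shim spans (258,163) to (347,210), the balance's right edge runs (172,12) to (217,200), the pan is centred near (98,107) and the vial cap is at (244,37).

```bash
cat > m.py <<'E'
from h import *
def shim(img,c,roi):
    x0,y0,x1,y1=roi;m=np.zeros(img.shape[:2],np.uint8);m[y0:y1,x0:x1]=(img[y0:y1,x0:x1].max(2)>75)*255
    m=cv2.morphologyEx(m,cv2.MORPH_CLOSE,np.ones((7,7)))
    k=max(cv2.findContours(m,0,2)[0],key=cv2.contourArea)[:,0]
    P=cast(c,k,0.009)[:,:2].astype(np.float32)
    return cv2.minAreaRect(P*1000),cv2.boxPoints(cv2.minAreaRect(P*1000)).round(1).tolist(), cv2.approxPolyDP(k,4,True)[:,0].tolist()
E
python3 - <<'E'
from m import *
v=np.load("w1.npy");c=cam("wrist",dict(position=v[:3],ee_rot=v[3:]));w=cv2.imread("pics/w1.png")
print(shim(w,c,(235,150,360,225)))
m=((w[...,0].astype(int)-w[...,1]>6)&(w.min(2)>100)).astype(np.uint8)*255
m[:,175:]=0;m[180:]=0;m=cv2.morphologyEx(m,cv2.MORPH_OPEN,np.ones((5,5)));m=cv2.morphologyEx(m,cv2.MORPH_CLOSE,np.ones((9,9)))
k=max(cv2.findContours(m,0,2)[0],key=cv2.contourArea)
P=cast(c,cv2.convexHull(k)[:,0],0.064)[:,:2].astype(np.float32)*1000
print("pan",cv2.fitEllipse(k),cv2.fitEllipse(P),cv2.minEnclosingCircle(P))
g=cv2.GaussianBlur(w,(5,5),0).min(2)
# right edge of casing: last bright column per row
pts=[(np.max(np.where(g[r,:235]>100)[0]),r) for r in range(30,190,8)]
Q=cast(c,pts,0.054)[:,:2];f=np.polyfit(Q[:,0],Q[:,1],1)
print("edge",f,np.degrees(np.arctan(f[0])),np.abs(np.polyval(f,Q[:,0])-Q[:,1]).max(),pts[::4])
pts=[(cc,np.max(np.where(g[:245,cc]>100)[0])) for cc in range(90,200,8)]
Q=cast(c,pts,0.030)[:,:2];f=np.polyfit(Q[:,1],Q[:,0],1);print("front",f,np.degrees(np.arctan(f[0])),np.abs(np.polyval(f,Q[:,1])-Q[:,0]).max(),pts[::4])
E
```

```text
(((491.7132873535156, -175.53372192382812), (111.56066131591797, 45.277408599853516), 80.55169677734375), [[460.20001220703125, -226.8000030517578], [504.8999938964844, -234.3000030517578], [523.2000122070312, -124.19999694824219], [478.5, -116.80000305175781]], [[260, 163], [256, 195], [341, 209], [346, 176]])
pan ((96.27860260009766, 107.95793914794922), (105.52069854736328, 123.94123077392578), 138.80984497070312) ((581.0979614257812, 37.29530715942383), (114.6079330444336, 117.0972900390625), 146.45260620117188) ((580.5867919921875, 36.87810134887695), 59.780696868896484)
edge [ 0.16576352 -0.15829269] 9.41196707119529 0.002315520685797892 [(np.int64(178), 30), (np.int64(186), 62), (np.int64(192), 94), (np.int64(200), 126), (np.int64(207), 158)]
front [-0.17012664  0.45289747] -9.655097529325422 0.002008424341415571 [(90, np.int64(232)), (122, np.int64(227)), (154, np.int64(220)), (186, np.int64(217))]
```

```bash
python3 -m handwheel '[[[31,11,0],[0,0,0],0],[[31,11,0],[0,0,0],0],[[0,0,47],[0,0,0],0],[[0,0,47],[0,0,0],0],[[0,0,47],[0,0,0],0],[[0,0,47],[0,0,0],0],[[0,0,45],[0,0,0],0],[[0,0,4],[0,0,0],0],[[0,0,0],[0,0,0],0],[[0,0,0],[0,0,0],0]]'
python3 -m handwheel '[[[0,0,4],[0,0,0],0],[[0,0,2],[0,0,0],0],[[0,0,0],[0,0,0],0]]'
python3 - <<'E'
from m import *
b=vision.get_image("side");cv2.imwrite("pics/s2.png",cv2.resize(b[200:380,220:420],None,fx=3,fy=3))
E
```

```text
clock: 3.28
position: [0.5627, -0.1753, 0.0144]
ee_rot: [0.001, 1.0, -0.0, 0.002]
contact_force: [0.5, -0.5, -0.8]
width: 0.043
gripper_force: 0.0
clock: 3.65
position: [0.561, -0.1745, 0.0064]
ee_rot: [0.0, 1.0, -0.0, 0.0]
contact_force: [0.7, -0.1, -0.6]
width: 0.0428
gripper_force: 0.0
```

View pics/s2.png

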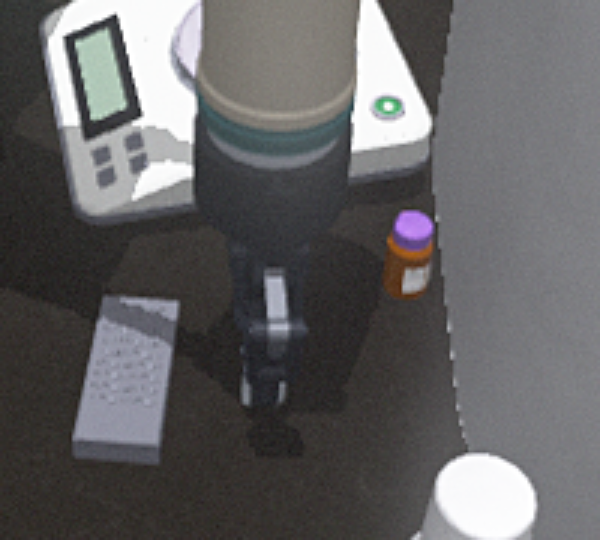

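The fingertips hang at about (307,335) in full-image pixels, just +x of the shim. Their shadow is lower down, so they are still above the bench. I'll feel for the bench.

```bash
python3 -m handwheel '[[[0,0,2],[0,0,0],0],[[0,0,2],[0,0,0],0],[[0,0,0],[0,0,0],0]]'
python3 -m handwheel '[[[0,0,2],[0,0,0],0],[[0,0,0],[0,0,0],0]]'
python3 -m handwheel '[[[0,0,2],[0,0,0],0],[[0,0,0],[0,0,0],0]]'
```

```text
clock: 4.08
position: [0.5608, -0.1745, 0.002]
ee_rot: [-0.0, 1.0, -0.001, -0.0]
contact_force: [0.6, 0.4, -0.5]
width: 0.0427
gripper_force: 0.0
clock: 4.32
position: [0.5609, -0.1745, 0.0001]
ee_rot: [-0.0, 1.0, -0.0, -0.0]
contact_force: [0.4, -0.6, 0.9]
width: 0.0429
gripper_force: 0.0
clock: 4.58
position: [0.5611, -0.1746, -0.0017]
ee_rot: [0.0, 1.0, -0.001, 0.0]
contact_force: [-0.1, -0.5, 0.5]
width: 0.0429
gripper_force: 0.0
```

```bash
python3 -m handwheel '[[[0,0,1.5],[0,0,0],0],[[0,0,0],[0,0,0],0]]'
python3 -m handwheel '[[[0,0,1.5],[0,0,0],0],[[0,0,0],[0,0,0],0]]'
```

```text
clock: 4.82
position: [0.5611, -0.1746, -0.0019]
ee_rot: [0.0, 1.0, -0.0, 0.0]
contact_force: [-2.1, 0.2, 8.8]
width: 0.0427
gripper_force: 4.5
clock: 5.08
position: [0.5611, -0.1746, -0.0019]
ee_rot: [0.0, 1.0, -0.0, 0.0]
contact_force: [-4.2, 1.1, 17.8]
width: 0.0428
gripper_force: 9.2
```

```bash
python3 -m handwheel '[[[0,0,-4.5],[0,0,0],0],[[0,0,0],[0,0,0],0],[[-7,0,0],[0,0,0],0],[[-7,0,0],[0,0,0],0],[[-5,0,0],[0,0,0],0],[[-4,0,0],[0,0,0],0],[[-4,0,0],[0,0,0],0],[[-4,0,0],[0,0,0],0],[[-4,0,0],[0,0,0],0],[[-4,0,0],[0,0,0],0],[[-4,0,0],[0,0,0],0],[[0,0,0],[0,0,0],0],[[0,0,0],[0,0,0],0]]'
python3 - <<'E'
from m import *
b=vision.get_image("side");cv2.imwrite("pics/s3.png",b)
print(shim(b,cam("side"),(215,285,290,365)))
s=readout.get_state();w=vision.get_image("wrist");cv2.imwrite("pics/w3.png",w);c=cam("wrist",s)
print(shim(w,c,(120,20,560,250)),proj(c,[[.481,-.047,0],[.498,-.118,0],[.484,-.228,0]]).round(0).tolist())
cv2.imwrite("pics/m3.png",np.hstack([cv2.resize(b[200:380,200:380],(400,400)),cv2.resize(w,(400,400))]))
E
```

```text
clock: 6.7
position: [0.5181, -0.1746, -0.0002]
ee_rot: [0.0, 1.0, -0.001, 0.0]
contact_force: [-0.6, 0.5, 0.1]
width: 0.0428
gripper_force: 0.0
(((498.06195068359375, -175.36712646484375), (125.36756134033203, 73.35428619384766), 88.84396362304688), [[460.1000061035156, -237.3000030517578], [533.5, -238.8000030517578], [536.0, -113.4000015258789], [462.70001220703125, -112.0]], [[283, 293], [272, 296], [278, 299], [277, 311], [269, 310], [269, 300], [245, 302], [244, 355], [272, 354], [272, 318], [289, 314]])
(((577.190673828125, -200.89895629882812), (204.21023559570312, 94.61149597167969), 89.93748474121094), [[529.7999877929688, -303.0], [624.4000244140625, -303.1000061035156], [624.5999755859375, -98.80000305175781], [530.0, -98.69999694824219]], [[120, 20], [120, 249], [559, 249], [559, 20]]) [[45.0, 328.0], [174.0, 299.0], [383.0, 323.0]]
```

View pics/m3.png

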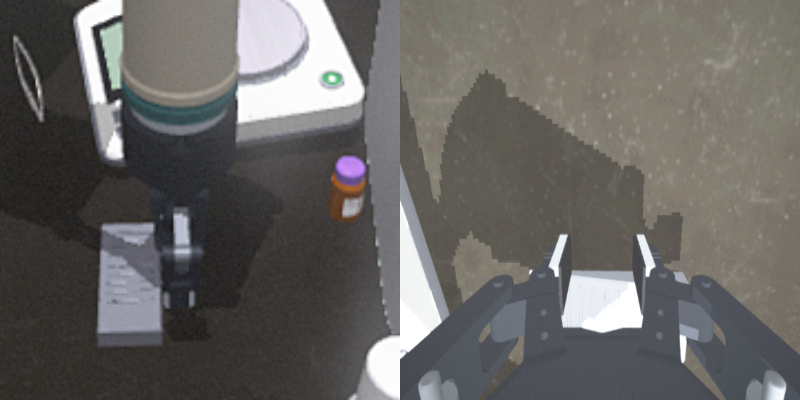

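The left half shows the shim squared up, heading about +y, with its thin end at about (246,301) and its heel at (244–273,355) in the side view. I'll back off, rise, turn behind the heel and check.

```bash
python3 -m handwheel '[[[10,0,0],[0,0,0],0.3],[[10,0,0],[0,0,0],0.3],[[0,0,-45],[0,0,0],0.3],[[0,0,-45],[0,0,0],0.3],[[0,0,-40],[0,0,0],0.3],[[-26,49,0],[0,0,0],0.3],[[-26,49,0],[0,0,0],0.3],[[0,0,0],[0,0,-1],0.3],[[0,0,0],[0,0,-1],0.3],[[0,0,0],[0,0,-1],0.3],[[0,0,0],[0,0,-1],0.3],[[0,0,0],[0,0,-1],0.3],[[0,0,0],[0,0,-1],0.3],[[0,0,0],[0,0,-1],0.3],[[0,0,0],[0,0,-1],0.3],[[0,0,0],[0,0,-1],0.3],[[0,0,0],[0,0,-1],0.3],[[0,0,0],[0,0,-1],0.3],[[0,0,0],[0,0,-1],0.3],[[0,0,0],[0,0,-1],0.3]]'
python3 -m handwheel '[[[0,0,0],[0,0,-1],0.3],[[0,0,0],[0,0,-1],0.3],[[0,0,0],[0,0,0],0.3]]'
python3 - <<'E'
from m import *
s=readout.get_state();w=vision.get_image("wrist");cv2.imwrite("pics/w4.png",w);c=cam("wrist",s)
np.save("w4.npy",np.r_[s["position"],s["ee_rot"]]);print(s["ee_rot"],s["qpos"])
print(proj(c,[[.485,-.050,0],[.485,-.12,0.002],[.485,-.23,0.018]]).round(0).tolist())
E
```

```text
clock: 9.3
position: [0.4868, -0.2727, 0.1299]
ee_rot: [0.0, 0.776, 0.63, 0.0]
contact_force: [0.8, 0.1, -0.6]
width: 0.0301
gripper_force: 0.0
clock: 9.68
position: [0.4866, -0.2726, 0.1299]
ee_rot: [0.0, 0.708, 0.706, 0.0]
contact_force: [0.4, 0.0, -1.1]
width: 0.03
gripper_force: 0.0
[2.78719788e-04 7.07815930e-01 7.06396864e-01 4.71350077e-05] [-6.35420403e-01  3.25526321e-01  1.69955172e+00  1.04127798e-05
  1.11594934e+00 -6.33418112e-01]
[[279.0, -98.0], [279.0, 11.0], [280.0, 156.0]]
```

View pics/w4.png

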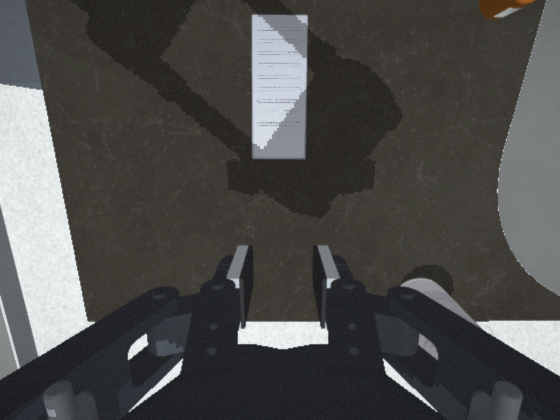

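The shim is straight ahead: its thin end spans (252–307,15) and its heel is at (252–305,159). It is centred on x≈0.485 and heads for the foot. I'll go down behind the heel and push it to just short of the foot.

```bash
python3 -m handwheel '[[[0,-1,31],[0,0,0],0.6],[[0,0,31],[0,0,0],0.6],[[0,0,31],[0,0,0],0.6],[[0,0,31],[0,0,0],0.6],[[0,0,0],[0,0,0],0.6],[[0,0,0],[0,0,0],0.6],[[8,0,0],[0,0,0],0.6],[[8,0,0],[0,0,0],0.6],[[8,0,0],[0,0,0],0.6],[[3,0,0],[0,0,0],0.6],[[4,0,0],[0,0,0],0.6],[[6,0,0],[0,0,0],0.6],[[6,0,0],[0,0,0],0.6],[[6,0,0],[0,0,0],0.6],[[6,0,0],[0,0,0],0.6],[[6,0,0],[0,0,0],0.6],[[6,0,0],[0,0,0],0.6],[[5,0,0],[0,0,0],0.6],[[5,0,0],[0,0,0],0.6],[[0,0,0],[0,0,0],0.6]]'
python3 - <<'E'
from m import *
s=readout.get_state();w=vision.get_image("wrist");c=cam("wrist",s)
b=vision.get_image("side")
np.save("w5.npy",np.r_[s["position"],s["ee_rot"]]);print(s["ee_rot"],s["contact_force"])
cv2.imwrite("pics/m5.png",np.hstack([cv2.resize(b[170:380,190:400],(400,400)),cv2.resize(w,(400,300),interpolation=3)[:, :] if 0 else cv2.copyMakeBorder(cv2.resize(w,(400,300)),0,100,0,0,0)]))
E
```

```text
clock: 12.22
position: [0.4848, -0.1949, 0.0057]
ee_rot: [-0.0, 0.707, 0.707, -0.0]
contact_force: [0.6, 0.5, -0.6]
width: 0.0172
gripper_force: 0.0
[-3.39266599e-04  7.07362506e-01  7.06850882e-01 -4.33193323e-06] [ 0.63770709  0.48042445 -0.63416321]
```

View pics/m5.png

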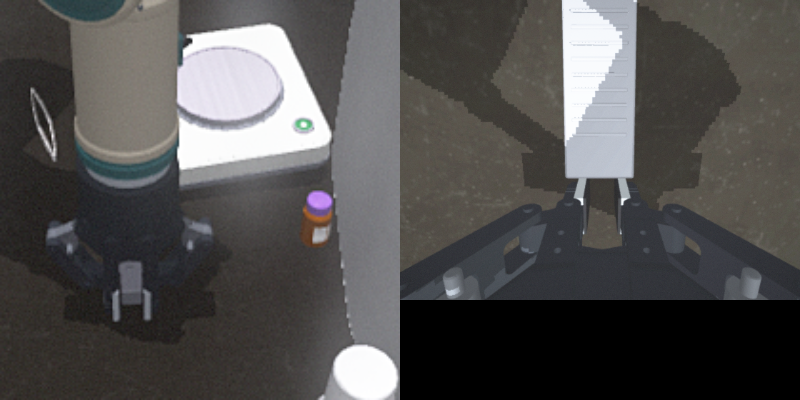

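The fingertips sit squarely on the heel and the shim runs straight ahead. I'll keep pushing and watch the force.

```bash
for i in 1; do python3 -m handwheel '[[[5,0,0],[0,0,0],0.6],[[5,0,0],[0,0,0],0.6],[[5,0,0],[0,0,0],0.6],[[4,0,0],[0,0,0],0.6]]'; done
python3 -m handwheel '[[[4,0,0],[0,0,0],0.6],[[4,0,0],[0,0,0],0.6]]'
python3 -m handwheel '[[[4,0,0],[0,0,0],0.6],[[4,0,0],[0,0,0],0.6]]'
python3 -m handwheel '[[[4,0,0],[0,0,0],0.6],[[4,0,0],[0,0,0],0.6]]'
```

```text
clock: 12.82
position: [0.4849, -0.176, 0.0058]
ee_rot: [-0.0, 0.707, 0.707, -0.0]
contact_force: [1.3, -0.2, -0.1]
width: 0.0173
gripper_force: 0.1
clock: 13.08
position: [0.4855, -0.1688, 0.006]
ee_rot: [0.001, 0.707, 0.707, -0.0]
contact_force: [0.6, -3.4, -1.0]
width: 0.0172
gripper_force: 1.4
clock: 13.32
position: [0.4851, -0.1603, 0.0058]
ee_rot: [0.0, 0.707, 0.707, -0.0]
contact_force: [-0.4, -2.0, -0.2]
width: 0.0173
gripper_force: 1.3
clock: 13.58
position: [0.485, -0.1521, 0.0058]
ee_rot: [-0.0, 0.707, 0.707, -0.0]
contact_force: [-0.2, -1.6, 1.3]
width: 0.0171
gripper_force: 1.3
```

```bash

python3 -m handwheel '[[[4,0,0],[0,0,0],0.6],[[4,0,0],[0,0,0],0.6]]' | sed -n 2,4p
python3 -m handwheel '[[[3,0,0],[0,0,0],0.6],[[3,0,0],[0,0,0],0.6]]'| sed -n 2,4p
python3 -m handwheel '[[[2,0,0],[0,0,0],0.6],[[2,0,0],[0,0,0],0.6]]'| sed -n 2,4p
```

```text
position: [0.485, -0.1441, 0.0058]
ee_rot: [-0.0, 0.707, 0.707, -0.0]
contact_force: [-0.1, -3.1, 0.5]
position: [0.485, -0.1382, 0.0058]
ee_rot: [-0.0, 0.707, 0.707, -0.0]
contact_force: [-0.1, -2.6, -0.9]
position: [0.485, -0.1343, 0.0058]
ee_rot: [0.0, 0.707, 0.707, -0.0]
contact_force: [-0.1, -2.0, -0.5]
```

```bash

python3 -m handwheel '[[[2,0,0],[0,0,0],0.6],[[2,0,0],[0,0,0],0.6]]'| sed -n '2p;4p'
python3 -m handwheel '[[[1,0,0],[0,0,0],0.6],[[1,0,0],[0,0,0],0.6]]'| sed -n '2p;4p'
```

```text
position: [0.4851, -0.1304, 0.0058]
contact_force: [0.0, -3.3, -0.3]
position: [0.4852, -0.1286, 0.0058]
contact_force: [0.3, -3.8, -0.8]
```

```bash

python3 -m handwheel '[[[1,0,0],[0,0,0],0.6],[[1,0,0],[0,0,0],0.6]]'| sed -n '2p;4p'
python3 - <<'E'
from m import *
a=vision.get_image("top");cv2.imwrite("pics/top6.png",a)
b=vision.get_image("side");cv2.imwrite("pics/side6.png",b)
E
```

```text
position: [0.4853, -0.127, 0.0058]
contact_force: [-0.9, -5.7, -1.5]
```

```bash

python3 -m handwheel '[[[0.6,0,0],[0,0,0],0.6],[[0.6,0,0],[0,0,0],0.6],[[0,0,0],[0,0,0],0.6]]'| sed -n '2p;4p'
python3 - <<'E'
from m import *
f=[]
for i in range(4):
    b=vision.get_image("side");f.append(readout.get_state()["contact_force"])
print(np.mean(f,0))
a0=cv2.imread("pics/side0.png");a1=cv2.imread("pics/side6.png")
# pan + green button in side view, before / mid / now
def btn(i):
    r=i[215:255,325:375].astype(int);m=((r[...,1]-r[...,2]>25)).astype(np.uint8);y,x=np.nonzero(m);return x.mean()+325,y.mean()+215
for im in(a0,a1,b):print(btn(im))
t0=cv2.imread("pics/top0.png");t1=cv2.imread("pics/top6.png");t2=vision.get_image("top")
def btn2(i):
    r=i[135:175,290:330].astype(int);m=((r[...,1]-r[...,2]>25)).astype(np.uint8);y,x=np.nonzero(m);return x.mean()+290,y.mean()+135
for im in(t0,t1,t2):print(btn2(im))
cv2.imwrite("pics/m7.png",np.hstack([cv2.resize(a0[170:290,225:375],(400,320)),cv2.resize(b[170:290,225:375],(400,320))]))
E
```

```text
position: [0.4853, -0.126, 0.0058]
contact_force: [-0.1, -6.7, -1.8]
[-0.09971622 -5.92468614 -1.28804938]
(np.float64(348.97297297297297), np.float64(235.24324324324323))
(np.float64(349.55882352941177), np.float64(233.76470588235293))
(np.float64(349.51428571428573), np.float64(233.68571428571428))
(np.float64(307.81081081081084), np.float64(153.05405405405406))
(np.float64(306.02702702702703), np.float64(152.40540540540542))
(np.float64(306.10526315789474), np.float64(152.3421052631579))
```

View pics/m7.png

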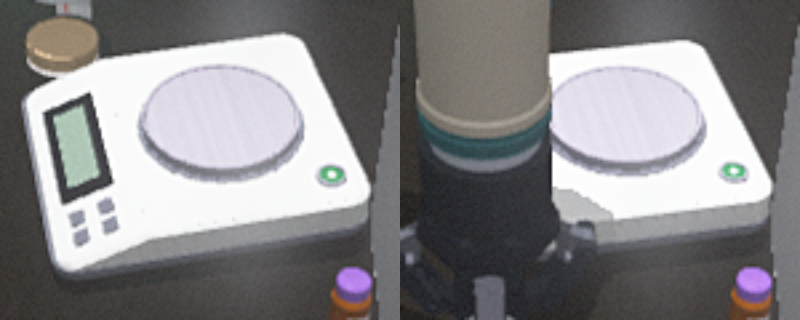

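The side view now shows the rear left corner lower than at the start, (700,45) against (300,38) in the panel pair. The force holds at about 6 N, so the balance is level. I'll withdraw, rise and check from above.

```bash
python3 -m handwheel '[[[-4,0,0],[0,0,0],0.6],[[-10,0,0],[0,0,0],1],[[-20,0,0],[0,0,0],1],[[0,0,-50],[0,0,0],1],[[0,0,-50],[0,0,0],1],[[0,0,-50],[0,0,0],1],[[0,0,-50],[0,0,0],1],[[0,0,-50],[0,0,0],1],[[45,25,0],[0,0,0],1],[[45,25,0],[0,0,0],1],[[45,25,0],[0,0,0],1],[[0,0,0],[0,0,0],1],[[0,0,0],[0,0,0],1]]'
python3 - <<'E'
from m import *
s=readout.get_state();w=vision.get_image("wrist");cv2.imwrite("pics/w8.png",w);c=cam("wrist",s)
np.save("w8.npy",np.r_[s["position"],s["ee_rot"]])
P=np.array([[.632,.124,.056],[.580,.037,.066]])
print(proj(c,P).round(0).tolist())
a=vision.get_image("top");cv2.imwrite("pics/top8.png",a);print(proj(cam("top"),P).round(1).tolist())
b=vision.get_image("side");cv2.imwrite("pics/side8.png",b)
E
```

```text
clock: 17.42
position: [0.5599, -0.0252, 0.2555]
ee_rot: [-0.0, 0.707, 0.707, -0.001]
contact_force: [0.6, -0.6, -0.4]
width: -0.0001
gripper_force: 0.0
[[354.0, 40.0], [301.0, 130.0]]
[[246.1, 160.9], [283.2, 181.9]]
```

View pics/w8.png

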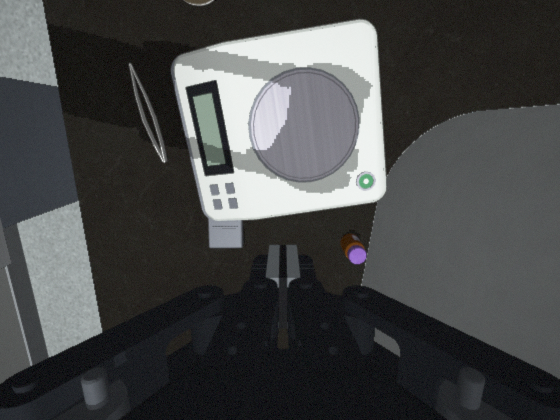

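The balance stands level, with the shim's rear part visible at (226,234). The pan is centred near (304,125), the rear left deck corner is at (375,22), and the vial and tweezers are undisturbed. That puts the press point near pixel (355,43).

```bash
python3 - <<'E'
from m import *
v=np.load("w8.npy");c=cam("wrist",dict(position=v[:3],ee_rot=v[3:]))
print(cast(c,[(355,43),(375,22)],.056).round(4).tolist(),cast(c,[(304,125)],.066).round(4).tolist(),cast(c,[(209,248),(243,247)],.018).round(4).tolist(),v[:3])
t0=cv2.imread("pics/top0.png");t8=cv2.imread("pics/top8.png")
for im in(t0,t8):
    r=im[140:260,235:335].astype(int);m=((r.min(2)>150)*255).astype(np.uint8);m=cv2.morphologyEx(m,5-2,np.ones((9,9)))
    k=max(cv2.findContours(m,0,2)[0],key=cv2.contourArea);print(cv2.minAreaRect(k))
E
```

```text
[[0.6334, 0.1217, 0.056], [0.652, 0.1404, 0.056]] [[0.5828, 0.0423, 0.066]] [[0.4625, -0.1148, 0.018], [0.5077, -0.1134, 0.018]] [ 0.55992117 -0.02523106  0.25551434]
((49.07691955566406, 53.384620666503906), (96.48914337158203, 83.93770599365234), 78.69007110595703)
((48.84117126464844, 51.53528594970703), (102.71656036376953, 86.01290893554688), 77.47119140625)
```

```bash
python3 -m handwheel '[[[49,24,0],[0,0,0],1],[[49,24,0],[0,0,0],1],[[49,25,0],[0,0,0],1],[[0,0,0],[0,0,0],1],[[0,0,45],[0,0,0],1],[[0,0,45],[0,0,0],1],[[0,0,45],[0,0,0],1],[[0,0,40],[0,0,0],1],[[0,0,15],[0,0,0],1],[[0,0,0],[0,0,0],1],[[0,0,0],[0,0,0],1]]'
python3 -m handwheel '[[[0,0,2],[0,0,0],1],[[0,0,2],[0,0,0],1],[[0,0,0],[0,0,0],1]]' | sed -n '2p;4p'
python3 -m handwheel '[[[0,0,2],[0,0,0],1],[[0,0,0],[0,0,0],1]]' | sed -n '2p;4p'
```

```text
clock: 18.95
position: [0.6348, 0.1222, 0.0678]
ee_rot: [0.001, 0.708, 0.707, 0.001]
contact_force: [0.3, -0.5, 0.5]
width: -0.0002
gripper_force: 0.0
position: [0.6333, 0.1227, 0.062]
contact_force: [0.5, -0.2, -0.0]
position: [0.6331, 0.1226, 0.0595]
contact_force: [-0.8, 0.0, 0.3]
```

```bash
for i in 1; do
python3 -m handwheel '[[[0,0,1.5],[0,0,0],1],[[0,0,0],[0,0,0],1]]' | sed -n '2p;4p'
python3 -m handwheel '[[[0,0,1],[0,0,0],1],[[0,0,0],[0,0,0],1]]' | sed -n '2p;4p'
python3 -m handwheel '[[[0,0,1],[0,0,0],1],[[0,0,0],[0,0,0],1]]' | sed -n '2p;4p'
done
```

```text
position: [0.6332, 0.1226, 0.0581]
contact_force: [0.7, 0.4, 0.5]
position: [0.6333, 0.1226, 0.0572]
contact_force: [-0.5, 0.3, 0.1]
position: [0.6333, 0.1226, 0.0562]
contact_force: [0.2, -0.3, 0.7]
```

```bash
for i in 1; do
python3 -m handwheel '[[[0,0,0.7],[0,0,0],1],[[0,0,0],[0,0,0],1]]' | sed -n '2p;4p'
python3 -m handwheel '[[[0,0,0.7],[0,0,0],1],[[0,0,0],[0,0,0],1]]' | sed -n '2p;4p'
done
```

```text
position: [0.6334, 0.1226, 0.0558]
contact_force: [0.4, -0.1, 1.5]
position: [0.6334, 0.1226, 0.0557]
contact_force: [-1.5, -0.3, 4.5]
```

```bash
python3 -m handwheel '[[[0,0,0.6],[0,0,0],1],[[0,0,0],[0,0,0],1]]' | sed -n '2p;4p'
python3 -m handwheel '[[[0,0,0],[0,0,0],1],[[0,0,0],[0,0,0],1],[[0,0,0],[0,0,0],1],[[0,0,0],[0,0,0],1],[[0,0,0],[0,0,0],1],[[0,0,0],[0,0,0],1],[[0,0,0],[0,0,0],1],[[0,0,0],[0,0,0],1],[[0,0,0],[0,0,0],1],[[0,0,0],[0,0,0],1]]' | sed -n '2p;4p'
```

```text
position: [0.6334, 0.1226, 0.0556]
contact_force: [-1.7, -0.2, 7.7]
position: [0.6335, 0.1226, 0.0556]
contact_force: [-1.9, -0.5, 7.6]
```

The corner holds 7.6 N for over a second without giving. I'll retreat and check for any lasting change.

```bash
python3 -m handwheel '[[[0,0,-5],[0,0,0],1],[[0,0,-45],[0,0,0],1],[[0,0,-50],[0,0,0],1],[[0,0,-50],[0,0,0],1],[[0,0,-45],[0,0,0],1],[[-49,-24,0],[0,0,0],1],[[-49,-24,0],[0,0,0],1],[[-49,-25,0],[0,0,0],1],[[0,0,0],[0,0,0],1],[[0,0,0],[0,0,0],1]]'
python3 - <<'E'
from m import *
s=readout.get_state();w=vision.get_image("wrist");w8=cv2.imread("pics/w8.png");print(s["position"])
A=cv2.cvtColor(w8[10:225,170:390],6).astype(np.float32);B=cv2.cvtColor(w[10:225,170:390],6).astype(np.float32)
print("balance shift px",cv2.phaseCorrelate(A,B))
b=vision.get_image("side");cv2.imwrite("pics/side9.png",cv2.resize(b[140:340,200:400],None,fx=2.9,fy=2.9))
E
```

```text
clock: 23.58
position: [0.5604, -0.0241, 0.2493]
ee_rot: [-0.0, 0.708, 0.706, 0.0]
contact_force: [0.8, 1.1, 0.4]
width: -0.0001
gripper_force: 0.0
[ 0.56044218 -0.02414617  0.24932884]
balance shift px ((-0.5567040023894236, 1.1366749956170423), 0.4974355504542221)
```

View pics/side9.png

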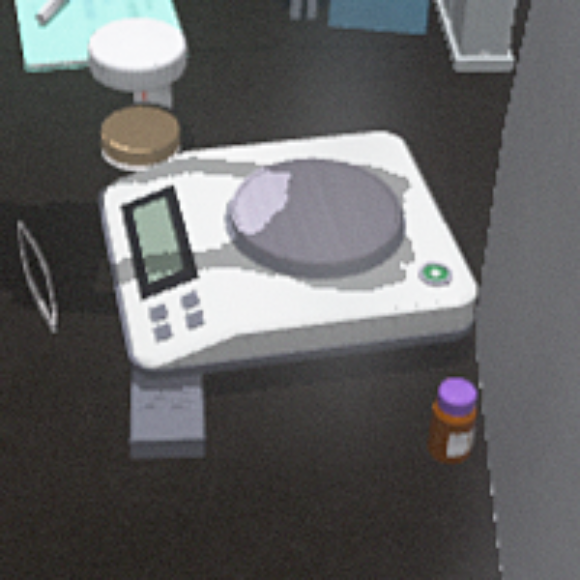

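The shim is under the front right foot, with its heel at (168,445). The balance stands flat, and the vial, jar and tweezers have not moved. I'm handing it in.

```bash
python3 -c "
from rig import manip
print(manip.sign_off())"
```

```text
the job is handed in; nothing more can be done
None
```

The shim is under the front right foot, the balance stands level, its rear left corner held 7.6 N for over a second without giving, and the job was handed in at about 24 s on the robot's clock.

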